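# Take probe readings off three datum pillars

### The arm

A 7-joint arm with a two-finger parallel gripper is mounted at the origin on the work surface. World frame = base frame: x ahead of the robot, y to its left, z up, the work surface at z = 0. Lengths are in m, angles in rad, forces in N, time in s.
With the tool pointing down it reaches from about 0.425 to 0.95 m from the base axis. Payload 16.7 kg.
Tool frame: the origin (TCP) lies at the very end of the fingers, on their centre line; the grasp point (between the pads) lies 19 mm behind it; z points along the fingers, x is the direction in which the jaws open and shut, and the axes are right-handed (so a half turn about z gives the same grasp; the last joint's range is limited). The gripper opens to 94 mm and grips with 3 to 60 N. Pads are 16 mm wide; open, the fingers measure 119 mm over their backs; the gripper's body (75 mm by 177 mm) begins 78 mm behind the grasp point.
Start: joints at [1.02, 0.426, 0.074, 1.606, -0.034, 1.111, -0.067], TCP at [0.263, -0.621, 0.205] pointing down, gripper open.
Joint ranges: [-2.85, 2.85], [-0.5, 2.14], [-1.23, 1.37], [0.21, 2.46], [-1.02, 4.16], [0.16, 2.05], [-2.73, 2.73]. Speed limits (rad/s): [1.89, 1.89, 2.39, 2.39, 3.01, 3.01, 3.01].

### API

Orientations are given as a unit quaternion [x, y, z, w].
In Python, from cell import r gives the robot as it stands.
- The arm moves only by the shell command python3 -m handwheel 'ROWS' [FORCE]. ROWS is a JSON object of lists of equal length, an entry for each row: "rot": the turn, a rotation vector about the tool's x, y, z in rad, a list of three; "translation": the shift along the tool's x, y, z in m, a list of three; "grip": the closure, from -1 (fully open) to 1 (shut). A call has 1 to 8 rows; each row shifts and turns the commanded pose from where the row before left it, along the tool's axes as they then stand; what a row does not reach is not made up. A row lasts 1/10 s, in which the tool goes at most 50 mm and 8.59 degrees, less where a joint would pass 70% of its speed; a pose out of reach is approached as far as the arm can. A call is refused whole if a number of a shift passes 0.05 or a number of a turn 0.15, either way. A call with a gripper value outside its range is refused whole. The fingers move at their own pace and stop on an object; FORCE is the grip in N (left out, the last holds). Time passes only in rows, so rows that do not move let the fingers close. It gives the time, the measured TCP pose, the force and the opening at its end, in the units of the state.
- r.read_state(): the state, without advancing time (a new reading comes with each control period).
- r.snapshot(name): name is "side" or "top"; returns (picture, depth): 480x640x3 uint8, red, green, blue; 480x640 float32, m along the optical axis (not along the pixel's ray), 0 where there is no reading.
- r.calibration(name): a dict with "vfov" (degrees; the focal length in pixels is half the picture's height over the tangent of half this angle, whatever the lens; pixels are square), "cx", "cy" (the principal point, pixels), "view" (4x4, takes a point from world to camera coordinates). Camera axes: x right, y up, looking along -z (the intrinsics and any distortion apply to the point x, -y, -z); pixel columns grow to the right and rows downward; lengths in m; the calibration is good to about 2 mm. A picture is of the moment at which its call begins. calibration takes no time and is no camera call.
- r.sign_off(): hands the job in, once; it reports no verdict.
The state is a dict: "t": time; "joint_positions": joint angles; "qvel": joint speeds; "effort": joint torques, N m; "ee_pos": TCP position; "tcp_rot": TCP orientation; "ft_force": force on the tool from outside, world axes, zero at the start; "torque": the same for the moment, N m; "width": finger opening in m.
Only numpy, scipy, OpenCV 4.12 (cv2) and the standard library are available. Lean on these libraries where they do the work, as an engineer would, in place of code of your own. Each camera call takes 0.05 s, during which the arm holds its last target.

### The job

Lift the sprung touch probe out of its cradle and, holding it upright, press its tip gently onto the brass disc on top of each pillar of the round plate, tallest first, then the middle one, then the shortest, so that the sprung tip gives and stays pressed in for about half a second each time. Leave the eyepiece standing between the pillars alone, and hang the probe back in its cradle, resting on its flange, when you are done.

Things in the scene. Friction and masses are not known exactly. Their poses are not given: they have to be found in the camera images.
- probe_grip (a point): Loose touch probe, 0.16 kg, 176 mm long, upright, tip down. This point: middle of its black square handle (26 x 26 mm, 70 mm long); x, y axes square to the handle's flats, z up along the probe. Underside of the round aluminium flange (54 mm across, 6 mm thick): 41 mm below this point. Lowest point of the tip: 141 mm below it.
- probe_tip (a point): Lowest point of the white ball (8 mm across) on the probe's thin sprung stylus (6 mm thick), which sticks out of the nose of the steel barrel. The barrel, below the flange, is 18 mm across, 55 mm long and then tapers 15 mm to its nose; the tip is 100 mm below the flange's underside.
- stylus (a joint): How far the probe's sprung stylus is pushed in, along the probe's axis: 0 out (free), 0.010 m fully in. The spring starts to give at 1.5 N and is fully in at 4.5 N.
- cradle: Cradle, fixed: a grey level plate 90 x 90 mm, 10 mm thick, on a column at its +x edge over a foot 120 x 100 mm, with one round through-hole 36 mm across in the middle. The probe hangs in the hole by its flange. Origin: centre of the hole at the plate's upper face, 135 mm above the bench; z up.
- pillar_tall: Turned aluminium pillar, the tallest of three: 100 mm high, fixed, standing on the grey round plate (236 mm across, 16 mm thick). Shaft 28, head 36, foot 42 mm across. A brass disc 22 mm across, flush in the middle of its flat top, is the test point. Origin: centre of the brass disc (top of the pillar, 116 mm above the bench); z up.
- pillar_middle: Turned aluminium pillar, the middle one of three: 70 mm high, fixed, standing on the grey round plate (236 mm across, 16 mm thick). Shaft 28, head 36, foot 42 mm across. A brass disc 22 mm across, flush in the middle of its flat top, is the test point. Origin: centre of the brass disc (top of the pillar, 86 mm above the bench); z up.
- pillar_short: Turned aluminium pillar, the shortest of three: 40 mm high, fixed, standing on the grey round plate (236 mm across, 16 mm thick). Shaft 28, head 36, foot 42 mm across. A brass disc 22 mm across, flush in the middle of its flat top, is the test point. Origin: centre of the brass disc (top of the pillar, 56 mm above the bench); z up.
- eyepiece_mid (a point): Black microscope eyepiece, 38 mm across and 50 mm high, loose, standing upright on the round plate between the pillars; to be left alone. This point is its centre, half-way up; z along its axis.
Not all that is in view belongs to the job. Leave any orange look-alike of the part that bears probe_grip alone. Leave any purple look-alike of the cradle alone.

How it is judged:
On the way, in this order (a step that is already met when the one before it is completed fails the run):
1. the probe's tip is pressed onto the brass disc of the tallest pillar (value of joint stylus above 0.0015 m and horizontal distance between probe_tip and pillar_tall below 0.012 m and distance between probe_tip and pillar_tall below 0.014 m and contact force between stylus and pillar_tall above 0.3 N and angle between probe_grip's own z axis and vertical below 0.4 rad), for 0.3 s.
2. the probe's tip is pressed onto the brass disc of the middle pillar (value of joint stylus above 0.0015 m and horizontal distance between probe_tip and pillar_middle below 0.012 m and distance between probe_tip and pillar_middle below 0.014 m and contact force between stylus and pillar_middle above 0.3 N and angle between probe_grip's own z axis and vertical below 0.4 rad), for 0.3 s.
3. the probe's tip is pressed onto the brass disc of the shortest pillar (value of joint stylus above 0.0015 m and horizontal distance between probe_tip and pillar_short below 0.012 m and distance between probe_tip and pillar_short below 0.014 m and contact force between stylus and pillar_short above 0.3 N and angle between probe_grip's own z axis and vertical below 0.4 rad), for 0.3 s.
At the end, for the whole second after the job is handed in: After the three touches in order, the probe hangs upright and at rest on its flange in the cradle's hole (axis within 14 mm of the hole's centre, height within 4 mm, tilt under 0.1 rad), and the eyepiece stands upright within 20 mm of where it was (horizontal distance between probe_grip and cradle below 0.014 m and z of probe_grip in the frame of cradle between 0.037 and 0.045 m and angle between each of probe_grip, eyepiece_mid's own z axis and vertical below 0.1 rad and linear speed of probe below 0.02 m/s and angular speed of probe below 0.2 rad/s and distance of eyepiece_mid from where it was at the start of the episode below 0.02 m).
It fails at once if the probe is pressed hard (over 20 N) on a pillar (contact force between probe and pillar_tall above 20 N or contact force between probe and pillar_middle above 20 N or contact force between probe and pillar_short above 20 N).
It fails at once if the eyepiece is knocked over or shoved more than 20 mm (distance of eyepiece_mid from where it was at the start of the episode above 0.02 m or angle between eyepiece_mid's own z axis and vertical above 0.3 rad).
It also fails if it takes over 64 s, if anything falls off the work surface, if the arm or the gripper's body presses on something with over 40 N, if the wrist force passes 120 N, or if a joint passes its speed limit or range.

## Working session

There is one attempt and no reset: what is moved stays moved. The work goes in short steps, Python scripts to look and compute and a shell command to move; the robot and the scene stay as the last step left them, time stands still between calls to the robot, and variables do not carry over. Pictures are saved under pics/ and viewed, and the job is handed in when it is done.

```bash
mkdir -p pics; ls; python3 - <<'E'
from cell import r
import cv2,numpy as np
s=r.read_state();print(s)
for n in("side","top"):
    p,d=r.snapshot(n);cv2.imwrite(f"pics/{n}0.png",p[:,:,::-1]);np.savez(f"pics/{n}0.npz",p=p,d=d)
    c=r.calibration(n);print(n,c)
E
```

```text
pics
{'t': 0.0, 'joint_positions': array([ 1.02050936,  0.42673272,  0.07384065,  1.60659218, -0.03411046,
        1.1108267 , -0.06712889]), 'qvel': array([ 0.00022503, -0.00053369,  0.00076136,  0.00022603, -0.00027861,
        0.00165208,  0.00083794]), 'effort': array([-1.88777703e-03, -9.35811710e+01,  3.66596080e+00, -4.54194188e+01,
       -4.89722576e-02,  2.00924784e-02,  1.89558841e-04]), 'ee_pos': array([ 0.26315422, -0.62110976,  0.20478138]), 'tcp_rot': array([ 8.33694023e-01, -5.52226270e-01, -5.63512512e-04, -3.23842310e-04]), 'ft_force': array([ 0.04536658, -0.77634769, -1.00615764]), 'torque': array([-0.02248679, -0.01083093, -0.05446524]), 'width': 0.09388535142217998}
side {'vfov': 48.90655512230159, 'cx': 322.5002594805173, 'cy': 244.33909754779964, 'view': array([[-0.96846626, -0.24891118, -0.01078552,  0.51374391],
       [ 0.18171476, -0.7353091 ,  0.65291674, -0.30782749],
       [-0.17044897,  0.63036794,  0.75735289, -1.03357141],
       [ 0.        ,  0.        ,  0.        ,  1.        ]])}
top {'vfov': 53.21926481895129, 'cx': 325.85375344588385, 'cy': 231.39145835788702, 'view': array([[-1.69347041e-02, -9.99856141e-01, -9.55836346e-04,
        -1.35764070e-01],
       [ 9.97163621e-01, -1.69592008e-02,  7.33286979e-02,
        -5.60288661e-01],
       [-7.33343591e-02,  2.88674569e-04,  9.97307369e-01,
        -1.08576052e+00],
       [ 0.00000000e+00,  0.00000000e+00,  0.00000000e+00,
         1.00000000e+00]])}
```

View pics/side0.png

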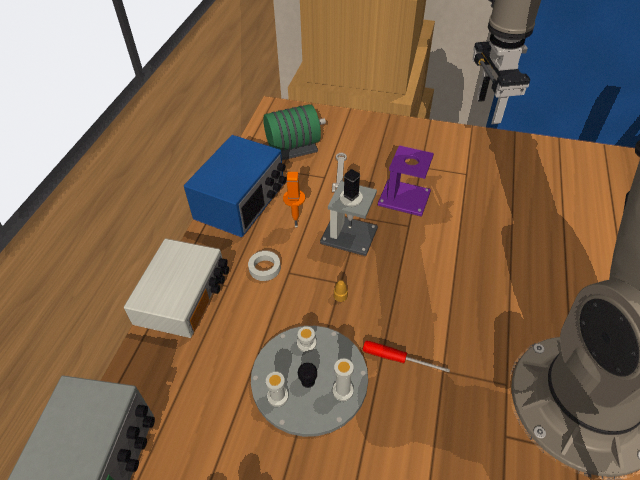

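View pics/top0.png

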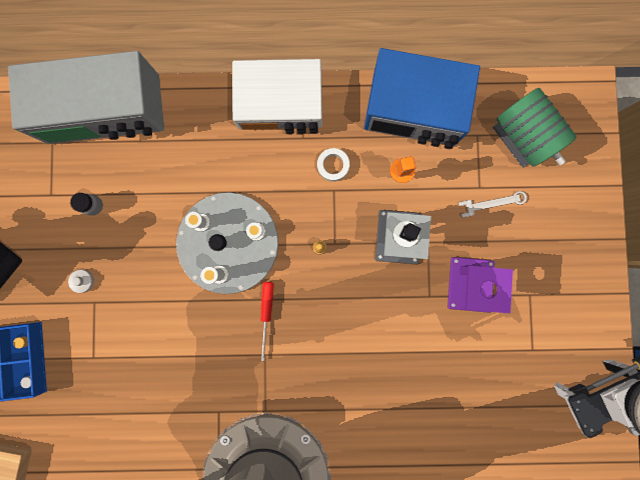

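```bash
cat > h.py <<'E'
import numpy as np,cv2
from cell import r
def cal(n):
    c=r.calibration(n);f=240/np.tan(np.radians(c['vfov']/2));return f,c['cx'],c['cy'],np.array(c['view'])
def ray(n,u,v):
    f,cx,cy,V=cal(n);d=np.array([(u-cx)/f,-(v-cy)/f,-1.]);R=V[:3,:3]
    return -R.T@V[:3,3],R.T@d
def onz(n,u,v,z):
    o,d=ray(n,u,v);return o+d*(z-o[2])/d[2]
def bydepth(n,u,v,D):
    o,d=ray(n,u,v);return o+d*D
def proj(n,p):
    f,cx,cy,V=cal(n);c=V[:3,:3]@np.array(p)+V[:3,3];return cx+f*c[0]/-c[2],cy-f*c[1]/-c[2]
def cloud(n,D):
    v,u=np.mgrid[0:480,0:640];o,_=ray(n,0,0);f,cx,cy,V=cal(n)
    d=np.stack([(u-cx)/f,-(v-cy)/f,-np.ones_like(u,float)],-1)@V[:3,:3]
    return o+d*D[...,None]
E
python3 - <<'E'
from h import *
for n,rois in(("top",[(170,185,110,110),(360,190,90,90)]),("side",[(240,310,140,130),(310,150,90,110)])):
    z=np.load(f"pics/{n}0.npz");p=z['p'];P=cloud(n,z['d'])
    hsv=cv2.cvtColor(p,cv2.COLOR_RGB2HSV)
    ims=[cv2.resize(p[y:y+h,x:x+w,::-1],(400,int(400*h/w)),interpolation=cv2.INTER_CUBIC)[:400] for x,y,w,h in rois]
    H=max(i.shape[0] for i in ims); ims=[cv2.copyMakeBorder(i,0,H-i.shape[0],0,0,0) for i in ims]
    cv2.imwrite(f"pics/{n}z.png",np.hstack(ims))
    x,y,w,h=rois[0]
    m=((hsv[...,0]>12)&(hsv[...,0]<30)&(hsv[...,1]>120)&(hsv[...,2]>120)).astype(np.uint8)
    mm=np.zeros_like(m);mm[y:y+h,x:x+w]=m[y:y+h,x:x+w]
    N,L,S,C=cv2.connectedComponentsWithStats(mm)
    for i in range(1,N):
        if 20<S[i,4]<400:
            q=P[L==i];print(n,S[i],C[i].round(2),np.median(q,0).round(4),[onz(n,*C[i],zz)[:2].round(4) for zz in(.116,.086,.056)])
E
```

```text
top [189 215   9  10  68] [192.96 219.26] [0.5846 0.1433 0.087 ] [array([0.5814, 0.1352]), array([0.5845, 0.1436]), array([0.5876, 0.1519])]
top [250 226   9   9  61] [253.57 230.  ] [0.5611 0.0154 0.0571] [array([0.5564, 0.0072]), array([0.5588, 0.0117]), array([0.5612, 0.0163])]
top [264 246  16  49 311] [274.95 274.19] [ 4.594e-01 -2.680e-02  1.000e-04] [array([ 0.4628, -0.037 ]), array([ 0.4624, -0.0338]), array([ 0.4619, -0.0306])]
top [205 270   9  10  73] [208.92 274.77] [0.4635 0.1013 0.1161] [array([0.4639, 0.1014]), array([0.4635, 0.1087]), array([0.4631, 0.116 ])]
side [301 329  10   9  74] [305.66 333.07] [0.5613 0.0165 0.0566] [array([0.5494, 0.0505]), array([0.5553, 0.0332]), array([0.5612, 0.016 ])]
side [338 362  12  10  95] [343.44 366.52] [0.4637 0.1017 0.1173] [array([0.4637, 0.1015]), array([0.4667, 0.0859]), array([0.4697, 0.0704])]
side [269 375  12  11  97] [274.53 379.85] [0.5841 0.1436 0.087 ] [array([0.5775, 0.1571]), array([0.5844, 0.1435]), array([0.5913, 0.1299])]
```

```bash
python3 - <<'E'
from h import *
for n,roi in(("top",(370,200,70,70)),("side",(325,160,60,60))):
    z=np.load(f"pics/{n}0.npz");p=z['p'];P=cloud(n,z['d']);x,y,w,h=roi
    sub=P[y:y+h,x:x+w].reshape(-1,3)
    vis=p[y:y+h,x:x+w].reshape(-1,3).max(1)
    for lo,hi in((.205,.217),(.137,.147),(.13,.137)):
        k=(sub[:,2]>lo)&(sub[:,2]<hi);q=sub[k]
        print(n,lo,k.sum(),q.mean(0).round(4),q.min(0).round(4),q.max(0).round(4))
    k=(sub[:,2]>.203);q=sub[k]
    if len(q): print(n,cv2.minAreaRect((q[:,:2]*1000).astype(np.float32)))
n="top";z=np.load("pics/top0.npz");P=cloud(n,z['d']);print(P[250,150],P[242,217],P[300,400])
E
```

```text
top 0.205 183 [ 0.5414 -0.3089  0.2113] [ 0.5264 -0.3255  0.2055] [ 0.5575 -0.2933  0.2154]
top 0.137 538 [ 0.5383 -0.3078  0.1398] [ 0.4909 -0.3584  0.137 ] [ 0.5851 -0.2659  0.1467]
top 0.13 1082 [ 0.5367 -0.3131  0.1349] [ 0.4911 -0.3616  0.13  ] [ 0.5878 -0.2641  0.137 ]
top ((505.76593017578125, -239.2034912109375), (34.15388488769531, 194.2745819091797), 27.064048767089844)
side 0.205 116 [ 0.5408 -0.3064  0.2103] [ 0.5256 -0.3256  0.2055] [ 0.5572 -0.2916  0.2146]
side 0.137 290 [ 0.5385 -0.3014  0.1402] [ 0.4909 -0.3587  0.137 ] [ 0.5839 -0.2649  0.1468]
side 0.13 628 [ 0.534  -0.3024  0.1347] [ 0.4891 -0.3632  0.1302] [ 0.5866 -0.2623  0.137 ]
side ((468.9370422363281, 115.130126953125), (33.02455139160156, 894.21337890625), 9.702470779418945)
[0.52253349 0.26691495 0.00300724] [0.53500895 0.09525629 0.06832459] [ 0.39608558 -0.31574366 -0.00437804]
```

View pics/topz.png

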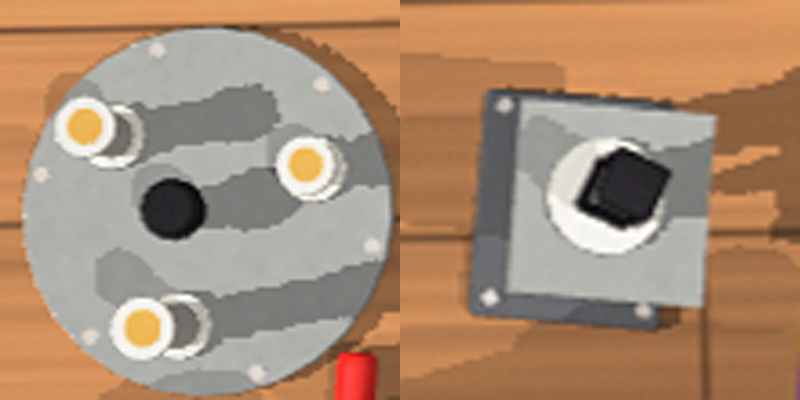

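View pics/sidez.png

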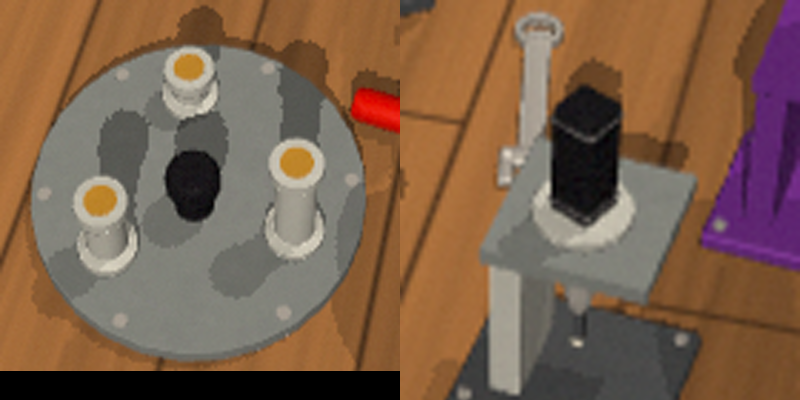

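```bash
python3 - <<'E'
from h import *
for n,roi in(("top",(370,200,70,70)),("side",(335,160,35,50))):
    z=np.load(f"pics/{n}0.npz");p=z['p'];P=cloud(n,z['d']);x,y,w,h=roi
    m=np.zeros((480,640),bool);m[y:y+h,x:x+w]=True
    dark=m&(p.max(2)<70)
    k=(dark&(abs(P[...,2]-.211)<.006)).astype(np.uint8)
    N,L,S,C=cv2.connectedComponentsWithStats(k);i=1+S[1:,4].argmax()
    v,u=np.where(L==i);q=np.array([onz(n,a,b,.211)[:2]*1000 for a,b in zip(u,v)],np.float32)
    print(n,"handle top",S[i],cv2.minAreaRect(q),q.mean(0))
    k=(m&(p.min(2)>165)&(abs(P[...,2]-.141)<.006)).astype(np.uint8)
    N,L,S,C=cv2.connectedComponentsWithStats(k);i=1+S[1:,4].argmax()
    v,u=np.where(L==i);q=np.array([onz(n,a,b,.141)[:2]*1000 for a,b in zip(u,v)],np.float32)
    hull=cv2.convexHull(q);print(n,"flange",cv2.minEnclosingCircle(q),cv2.fitEllipse(hull))
    x,y,w,h=(370,200,70,70) if n=="top" else (320,170,65,55)
    m[:]=False;m[y:y+h,x:x+w]=True
    k=(m&(abs(P[...,2]-.1365)<.012)).astype(np.uint8)
    N,L,S,C=cv2.connectedComponentsWithStats(k);i=1+S[1:,4].argmax()
    v,u=np.where(L==i);q=np.array([onz(n,a,b,.135)[:2]*1000 for a,b in zip(u,v)],np.float32)
    print(n,"plate",cv2.minAreaRect(q))
z=np.load("pics/top0.npz");P=cloud("top",z['d'])
k=(z['p'].max(2)<60);k[:230]=0;k[255:]=0;k[:,:200]=0;k[:,235:]=0
v,u=np.where(k);print("eyepiece",u.mean(),v.mean(),onz("top",u.mean(),v.mean(),.066),P[k].mean(0))
s=r.read_state();from scipy.spatial.transform import Rotation as R
print(R.from_quat(s['tcp_rot']).as_matrix().round(4))
E
```

```text
top handle top [404 223  17  17 179] ((541.3184204101562, -308.94342041015625), (26.30998420715332, 25.82691764831543), 62.27079772949219) [ 541.4877  -309.16257]
top flange ((538.863525390625, -313.030029296875), 60.95475387573242) ((538.4404907226562, -315.50201416015625), (103.21784973144531, 124.57158660888672), 177.18397521972656)
top plate ((538.5113525390625, -312.1161804199219), (91.21556854248047, 90.26995086669922), 84.22832489013672)
side handle top [344 169  16  12 114] ((540.4041748046875, -305.3246765136719), (29.598276138305664, 29.69280242919922), 60.96390914916992) [ 540.4561 -305.7706]
side flange ((534.03662109375, -306.24163818359375), 23.651140213012695) ((536.8726806640625, -307.09869384765625), (40.91800308227539, 47.83195495605469), 154.71144104003906)Traceback (most recent call last):
  File "<stdin>", line 18, in <module>
  File "h.py", line 9, in onz
    o,d=ray(n,u,v);return o+d*(z-o[2])/d[2]
        ~~~^^^^^^^
  File "h.py", line 6, in ray
    f,cx,cy,V=cal(n);d=np.array([(u-cx)/f,-(v-cy)/f,-1.]);R=V[:3,:3]
              ~~~^^^
  File "h.py", line 4, in cal
    c=r.calibration(n);f=240/np.tan(np.radians(c['vfov']/2));return f,c['cx'],c['cy'],np.array(c['view'])
ValueError: time passes only in moves, steps and waits
```

```bash
sed -i 's/^def cal(n):/import functools\n@functools.lru_cache(None)\ndef cal(n):/' h.py; cat >> h.py <<'E'
from scipy.spatial.transform import Rotation as Rn
def to(x,y,z,quiet=False):
    s=r.read_state();R=Rn.from_quat(s['tcp_rot']).as_matrix()
    d=R.T@(np.array([x,y,z])-s['ee_pos'])
    print('t',s['t'],'pos',s['ee_pos'].round(4),'yaw',np.degrees(np.arctan2(R[1,0],R[0,0])).round(2),'zaxis',R[:,2].round(4),'F',s['ft_force'].round(2),'w',s['width'].round(4),'| d tool',d.round(4))
E
python3 -m handwheel '{"rot":[[0,0,-0.136],[0,0,-0.136],[0,0,-0.136],[0,0,-0.136],[0,0,-0.136]],"translation":[[0,0,-0.008],[0,0,-0.008],[0,0,-0.008],[0,0,-0.008],[0,0,-0.008]],"grip":[-1,-1,-1,-1,-1]}' 30
python3 - <<'E'
from h import *
to(.541,-.308,.245)
z=np.load("pics/top0.npz");P=cloud("top",z['d'])
k=(z['p'].max(2)<60);k[:230]=0;k[255:]=0;k[:,:200]=0;k[:,235:]=0
v,u=np.where(k);print("eyepiece",u.mean(),v.mean(),onz("top",u.mean(),v.mean(),.066),P[k].mean(0))
E
```

```text
t: 0.6
ee_pos: [0.2632, -0.6213, 0.2454]
tcp_rot: [0.971, -0.24, -0.0, -0.0]
ft_force: [-1.0, 0.4, 0.4]
width: 0.0938Traceback (most recent call last):
  File "<stdin>", line 2, in <module>
  File "h.py", line 24, in to
    print('t',s['t'],'pos',s['ee_pos'].round(4),'yaw',np.degrees(np.arctan2(R[1,0],R[0,0])).round(2),'zaxis',R[:,2].round(4),'F',s['ft_force'].round(2),'w',s['width'].round(4),'| d tool',d.round(4))
                                                                                                                                                            ^^^^^^^^^^^^^^^^
AttributeError: 'float' object has no attribute 'round'
```

```bash
sed -i "s/s\['width'\].round(4)/round(s['width'],4)/" h.py
python3 - <<'E'
from h import *
to(.541,-.308,.245)
z=np.load("pics/top0.npz");P=cloud("top",z['d'])
k=(z['p'].max(2)<60);k[:230]=0;k[255:]=0;k[:,:200]=0;k[:,235:]=0
v,u=np.where(k);print("eyepiece",u.mean(),v.mean(),onz("top",u.mean(),v.mean(),.066),P[k].mean(0))
E
```

```text
t 0.6 pos [ 0.2632 -0.6213  0.2454] yaw -27.76 zaxis [-4.e-04  7.e-04 -1.e+00] F [-0.97  0.38  0.37] w 0.0938 | d tool [ 0.1    -0.4066  0.0005]
eyepiece 217.45982142857142 242.02232142857142 [0.53507052 0.09476862 0.066     ] [0.53521264 0.09530699 0.06344917]
```

```bash

python3 -m handwheel '{"rot":[[0,0,0],[0,0,0],[0,0,0],[0,0,0],[0,0,0],[0,0,0],[0,0,0],[0,0,0]],"translation":[[0.01,-0.04,0],[0.01,-0.04,0],[0.01,-0.04,0],[0.01,-0.04,0],[0.01,-0.04,0],[0.01,-0.04,0],[0.01,-0.04,0],[0.01,-0.04,0]],"grip":[-1,-1,-1,-1,-1,-1,-1,-1]}'
python3 -m handwheel '{"rot":[[0,0,0],[0,0,0],[0,0,0],[0,0,0]],"translation":[[0.01,-0.04,0],[0.005,-0.025,0],[0.005,-0.0215,0],[0,0,0]],"grip":[-1,-1,-1,-1]}'
python3 - <<'E'
from h import *
to(.541,-.308,.162)
p,d=r.snapshot("top");cv2.imwrite("pics/top1.png",p[:,:,::-1])
p,d=r.snapshot("side");cv2.imwrite("pics/side1.png",p[:,:,::-1])
E
```

```text
t: 1.4
ee_pos: [0.4853, -0.3754, 0.2453]
tcp_rot: [0.97, -0.243, -0.0, -0.0]
ft_force: [0.0, -0.3, -0.6]
width: 0.0941
t: 1.8
ee_pos: [0.5448, -0.3066, 0.2451]
tcp_rot: [0.971, -0.24, -0.0, -0.001]
ft_force: [0.0, 0.5, 0.4]
width: 0.094
t 1.8 pos [ 0.5448 -0.3066  0.2451] yaw -27.82 zaxis [ 2.0e-04  1.5e-03 -1.0e+00] F [0.01 0.54 0.42] w 0.094 | d tool [-0.0027  0.0032  0.0831]
```

View pics/side1.png

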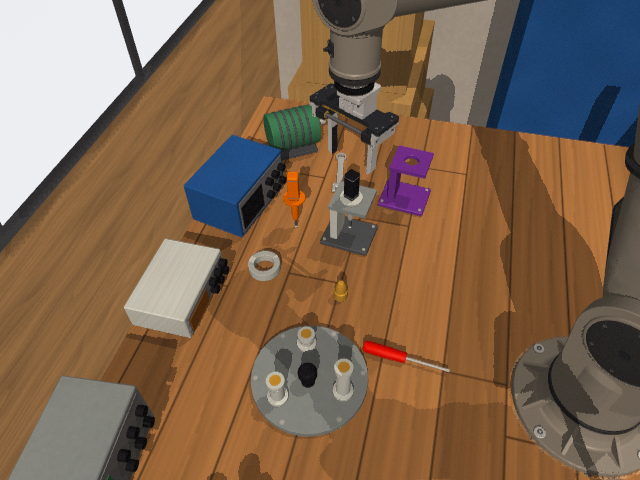

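```bash

python3 -m handwheel '{"rot":[[0,0,0],[0,0,0],[0,0,0]],"translation":[[0,0,0.01],[0,0,0.01],[0,0,0]],"grip":[-1,-1,-1]}'
python3 - <<'E'
from h import *
to(.541,-.308,.162)
E
```

```text
t: 2.2
ee_pos: [0.5415, -0.3103, 0.2234]
tcp_rot: [0.97, -0.243, -0.001, -0.0]
ft_force: [-0.7, -0.4, -0.4]
width: 0.0942
t 2.2 pos [ 0.5415 -0.3103  0.2234] yaw -28.15 zaxis [-0.0025  0.0011 -1.    ] F [-0.73 -0.41 -0.37] w 0.0942 | d tool [-0.0013 -0.0018  0.0614]
```

View pics/top1.png

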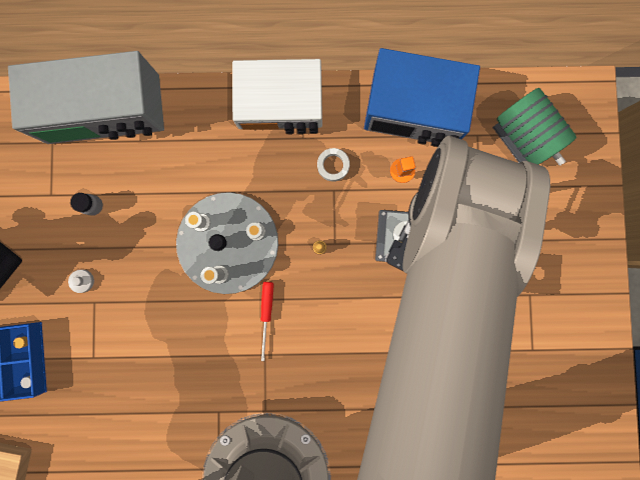

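```bash

python3 -m handwheel '{"rot":[[0,0,0],[0,0,0],[0,0,0],[0,0,0],[0,0,0]],"translation":[[-0.001,-0.001,0.016],[0,0,0.016],[0,0,0.016],[0,0,0.013],[0,0,0]],"grip":[-1,-1,-1,-1,-1]}'
python3 - <<'E'
from h import *
to(.541,-.308,.162)
E
python3 -m handwheel '{"rot":[[0,0,0],[0,0,0],[0,0,0],[0,0,0],[0,0,0],[0,0,0]],"translation":[[0,0,0],[0,0,0],[0,0,0],[0,0,0],[0,0,0],[0,0,0]],"grip":[0.3,0.4,1,1,1,1]}' 30
python3 - <<'E'
from h import *
to(.541,-.308,.162)
p,d=r.snapshot("side");cv2.imwrite("pics/side2.png",cv2.resize(p[60:300,220:460,::-1],(600,600)))
E
```

```text
t: 2.7
ee_pos: [0.5414, -0.3084, 0.1627]
tcp_rot: [0.97, -0.243, -0.001, -0.0]
ft_force: [-0.1, 0.1, 0.8]
width: 0.0937
t 2.7 pos [ 0.5414 -0.3084  0.1627] yaw -28.1 zaxis [-0.0025  0.0013 -1.    ] F [-0.09  0.06  0.8 ] w 0.0937 | d tool [-0.0006 -0.0001  0.0007]
t: 3.3
ee_pos: [0.5425, -0.3085, 0.1646]
tcp_rot: [0.97, -0.243, 0.0, -0.0]
ft_force: [-0.6, 0.2, -0.7]
width: 0.0495
t 3.3 pos [ 0.5425 -0.3085  0.1646] yaw -28.08 zaxis [ 1.e-04 -0.e+00 -1.e+00] F [-0.59  0.15 -0.71] w 0.0495 | d tool [-0.0016  0.0002  0.0026]
```

View pics/side2.png

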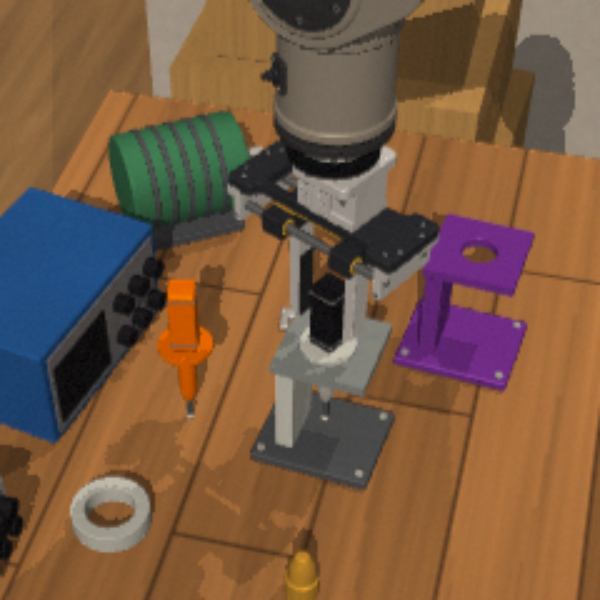

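```bash

python3 -m handwheel '{"rot":[[0,0,0],[0,0,0],[0,0,0],[0,0,0],[0,0,0],[0,0,0]],"translation":[[0,0,0],[0,0,0],[0,0,0],[0,0,0],[0,0,0],[0,0,0]],"grip":[1,1,1,1,1,1]}' 45
python3 - <<'E'
from h import *
to(.541,-.308,.300)
E
```

```text
t: 3.95
ee_pos: [0.5425, -0.3085, 0.1645]
tcp_rot: [0.97, -0.243, -0.0, -0.0]
ft_force: [-0.7, 0.0, 0.1]
width: 0.0256
t 3.95 pos [ 0.5425 -0.3085  0.1645] yaw -28.08 zaxis [-0.e+00  1.e-04 -1.e+00] F [-0.66  0.01  0.1 ] w 0.0256 | d tool [-0.0015  0.0002 -0.1355]
```

```bash

python3 -m handwheel '{"rot":[[0,0,0],[0,0,0],[0,0,0],[0,0,0],[0,0,0],[0,0,0],[0,0,0],[0,0,0]],"translation":[[0,0,-0.01],[0,0,-0.02],[0,0,-0.02],[0,0,-0.025],[0,0,-0.025],[0,0,-0.025],[0,0,-0.015],[0,0,0]],"grip":[1,1,1,1,1,1,1,1]}'
python3 - <<'E'
from h import *
to(.4638,.1014,.300)
p,d=r.snapshot("side");cv2.imwrite("pics/side3.png",cv2.resize(p[60:300,220:460,::-1],(600,600)))
E
```

```text
t: 4.75
ee_pos: [0.5432, -0.3089, 0.3068]
tcp_rot: [0.97, -0.243, 0.002, 0.0]
ft_force: [0.9, 1.1, -1.6]
width: 0.0258
t 4.75 pos [ 0.5432 -0.3089  0.3068] yaw -28.08 zaxis [ 0.003  -0.0016 -1.    ] F [ 0.86  1.09 -1.58] w 0.0258 | d tool [-0.2632 -0.3246  0.0059]
```

View pics/side3.png

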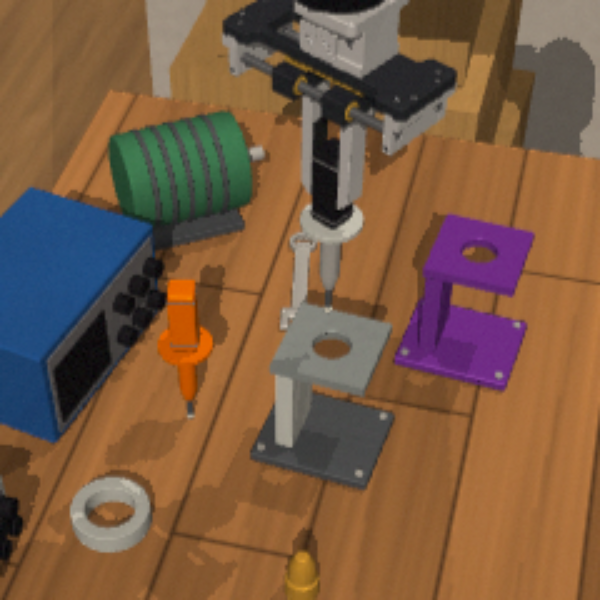

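```bash

python3 -m handwheel '{"rot":[[0,0,0],[0,0,0],[0,0,0],[0,0,0],[0,0,0],[0,0,0],[0,0,0],[0,0,0]],"translation":[[-0.01,-0.013,0],[-0.02,-0.025,0],[-0.024,-0.029,0],[-0.024,-0.029,0],[-0.024,-0.029,0],[-0.024,-0.029,0],[-0.024,-0.029,0],[-0.024,-0.029,0]],"grip":[1,1,1,1,1,1,1,1]}'
python3 -m handwheel '{"rot":[[0,0,0],[0,0,0],[0,0,0],[0,0,0],[0,0,0],[0,0,0],[0,0,0]],"translation":[[-0.024,-0.029,0],[-0.024,-0.029,0],[-0.02,-0.026,0],[-0.014,-0.018,0],[-0.007,-0.009,0],[0,0,0],[0,0,0]],"grip":[1,1,1,1,1,1,1]}'
python3 - <<'E'
from h import *
to(.4638,.1014,.300)
p,d=r.snapshot("side");cv2.imwrite("pics/side4.png",p[:,:,::-1]);np.savez("pics/side4.npz",p=p,d=d)
p,d=r.snapshot("top");cv2.imwrite("pics/top4.png",p[:,:,::-1]);np.savez("pics/top4.npz",p=p,d=d)
E
```

```text
t: 5.6
ee_pos: [0.4872, -0.0375, 0.3032]
tcp_rot: [0.97, -0.242, -0.001, 0.0]
ft_force: [0.4, 1.0, -1.2]
width: 0.0257
t: 6.3
ee_pos: [0.4623, 0.0992, 0.304]
tcp_rot: [0.97, -0.243, -0.0, 0.0]
ft_force: [-0.4, 0.0, -1.8]
width: 0.0257
t 6.3 pos [0.4623 0.0992 0.304 ] yaw -28.11 zaxis [-8.e-04 -4.e-04 -1.e+00] F [-0.37  0.02 -1.79] w 0.0257 | d tool [ 0.0003 -0.0026  0.004 ]
```

View pics/side4.png

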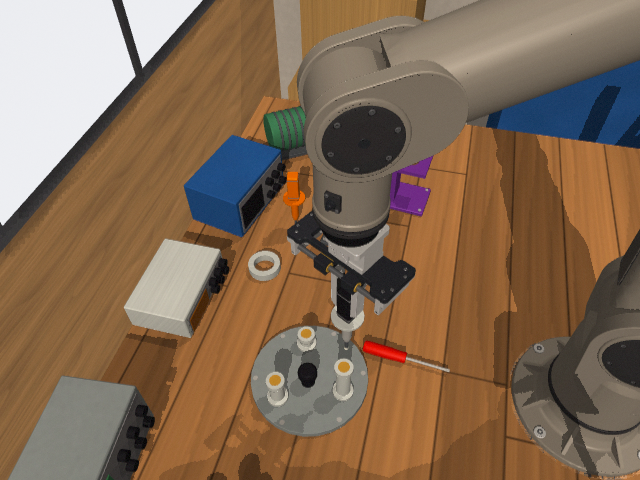

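View pics/top4.png

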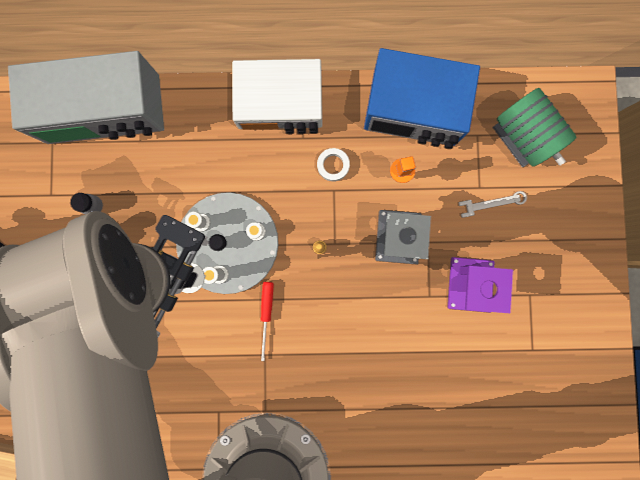

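```bash
python3 - <<'E'
from h import *
print("exp tip center px",proj("side",[.4623,.0992,.1785]),"nose",proj("side",[.4623,.0992,.205]))
for o in ([.002,0,0],[0,.005,0]): print(proj("side",np.array([.4623,.0992,.1785])+o))
p=np.load("pics/side4.npz")['p'];cv2.imwrite("pics/side4z.png",cv2.resize(p[300:380,310:390,::-1],(640,640),interpolation=cv2.INTER_NEAREST))
p=np.load("pics/top4.npz")['p'];cv2.imwrite("pics/top4z.png",cv2.resize(p[200:275,365:440,::-1],(600,600),interpolation=cv2.INTER_NEAREST))
E
```

```text
exp tip center px (np.float64(345.23761978720535), np.float64(348.32849880704845)) nose (np.float64(345.57910910089106), np.float64(340.45372665664763))
(np.float64(344.11191466739024), np.float64(348.0801272576731))
(np.float64(344.59562475345246), np.float64(350.8168591182674))
```

View pics/side4z.png

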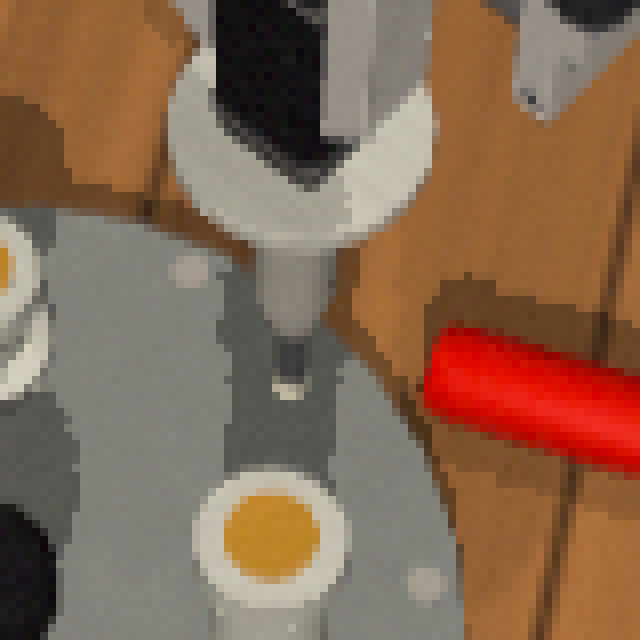

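View pics/top4z.png

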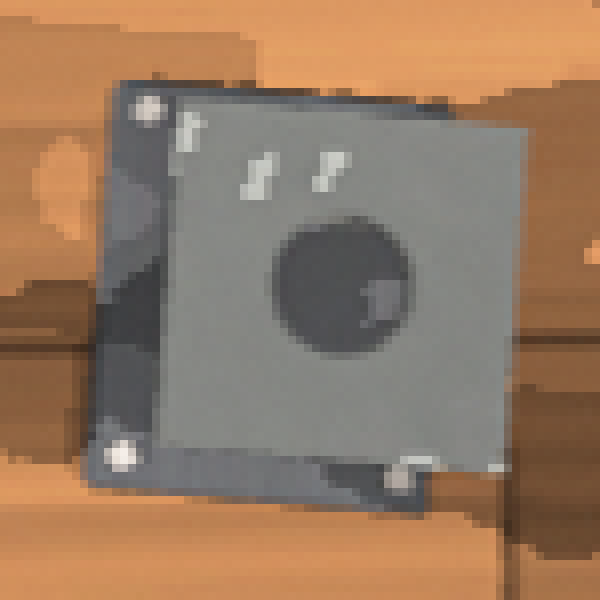

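```bash

python3 -m handwheel '{"rot":[[0,0,0],[0,0,0],[0,0,0],[0,0,0],[0,0,0],[0,0,0]],"translation":[[0.001,-0.003,0.01],[0,0,0.016],[0,0,0.014],[0,0,0.009],[0,0,0],[0,0,0]],"grip":[1,1,1,1,1,1]}'
python3 - <<'E'
from h import *
print("hole",onz("top",407.3,235.4,.135))
p,d=r.snapshot("side");cv2.imwrite("pics/side5.png",cv2.resize(p[320:400,310:390,::-1],(640,640),interpolation=cv2.INTER_NEAREST))
to(.465,.1014,.2405)
E
```

```text
t: 7.0
ee_pos: [0.4649, 0.1024, 0.2556]
tcp_rot: [0.97, -0.243, -0.0, -0.0]
ft_force: [-0.2, 0.4, -2.6]
width: 0.0258
hole [ 0.53831025 -0.31348161  0.135     ]
t 7.05 pos [0.465  0.1025 0.2559] yaw -28.08 zaxis [ 5.e-04  2.e-04 -1.e+00] F [-0.04  0.67 -0.62] w 0.0257 | d tool [0.0005 0.001  0.0154]
```

View pics/side5.png

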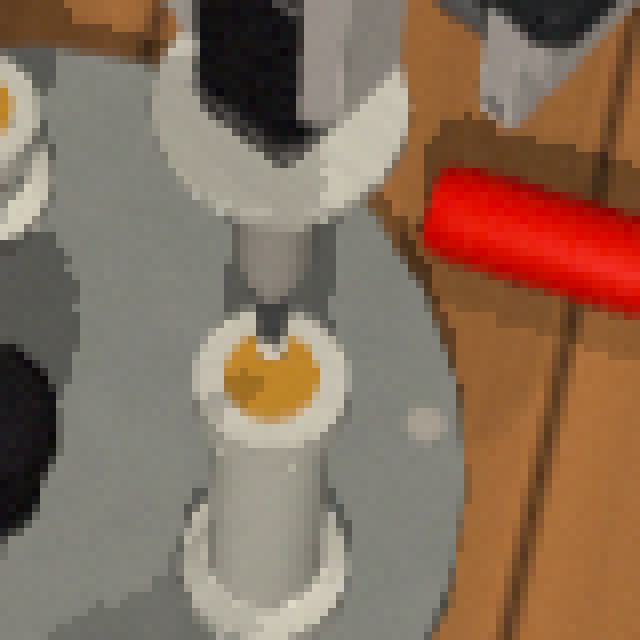

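```bash

python3 -m handwheel '{"rot":[[0,0,0],[0,0,0],[0,0,0],[0,0,0],[0,0,0]],"translation":[[0,0,0.005],[0,0,0.004],[0,0,0.003],[0,0,0.0025],[0,0,0]],"grip":[1,1,1,1,1]}'
python3 - <<'E'
from h import *
p,d=r.snapshot("side");cv2.imwrite("pics/side6.png",cv2.resize(p[320:400,310:390,::-1],(640,640),interpolation=cv2.INTER_NEAREST))
to(.465,.1014,.2405)
E
```

```text
t: 7.55
ee_pos: [0.4648, 0.1024, 0.2409]
tcp_rot: [0.97, -0.243, -0.0, -0.0]
ft_force: [-0.4, -0.0, 1.7]
width: 0.0258
t 7.6 pos [0.4649 0.1024 0.2411] yaw -28.08 zaxis [ 2.e-04  1.e-04 -1.e+00] F [ 1.14 -0.11  1.25] w 0.0256 | d tool [0.0006 0.0009 0.0006]
```

View pics/side6.png

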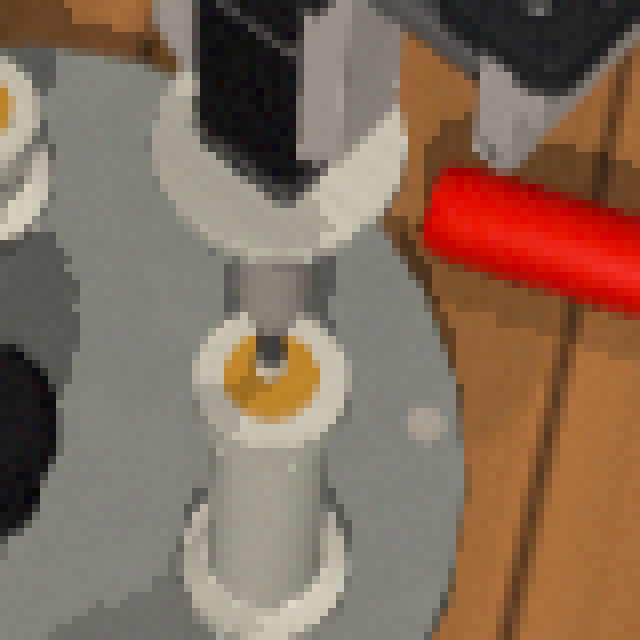

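```bash

python3 -m handwheel '{"rot":[[0,0,0],[0,0,0],[0,0,0],[0,0,0],[0,0,0],[0,0,0],[0,0,0]],"translation":[[0,0,0],[0,0,0],[0,0,0],[0,0,0],[0,0,0],[0,0,0],[0,0,0]],"grip":[1,1,1,1,1,1,1]}'
python3 -m handwheel '{"rot":[[0,0,0],[0,0,0],[0,0,0],[0,0,0]],"translation":[[0,0,-0.006],[0,0,-0.016],[0,0,-0.016],[0,0,-0.008]],"grip":[1,1,1,1]}'
python3 - <<'E'
from h import *
to(.5855,.1436,.285)
E
```

```text
t: 8.3
ee_pos: [0.4648, 0.1024, 0.241]
tcp_rot: [0.97, -0.243, 0.0, -0.0]
ft_force: [1.2, 0.4, 2.1]
width: 0.0255
t: 8.7
ee_pos: [0.465, 0.1026, 0.2883]
tcp_rot: [0.97, -0.243, 0.0, -0.0]
ft_force: [-0.4, -0.7, -2.9]
width: 0.0257
t 8.7 pos [0.465  0.1026 0.2883] yaw -28.07 zaxis [ 9.e-04  3.e-04 -1.e+00] F [-0.37 -0.67 -2.87] w 0.0257 | d tool [ 0.0871 -0.0929  0.0034]
```

```bash

python3 -m handwheel '{"rot":[[0,0,0],[0,0,0],[0,0,0],[0,0,0],[0,0,0],[0,0,0],[0,0,0]],"translation":[[0.012,-0.013,0],[0.02,-0.021,0],[0.022,-0.024,0],[0.02,-0.021,0],[0.013,-0.013,0],[0,0,0],[0,0,0]],"grip":[1,1,1,1,1,1,1]}'
python3 - <<'E'
from h import *
to(.5855,.1436,.226)
E
```

```text
t: 9.4
ee_pos: [0.5843, 0.1427, 0.2864]
tcp_rot: [0.97, -0.242, -0.001, 0.0]
ft_force: [-0.4, -0.7, -2.3]
width: 0.0261
t 9.4 pos [0.5843 0.1427 0.2864] yaw -28.06 zaxis [-1.4e-03  1.0e-04 -1.0e+00] F [-0.43 -0.69 -2.29] w 0.0261 | d tool [ 0.0007 -0.0014  0.0604]
```

Descend to ~10 mm above the middle disc (contact expected at TCP z≈0.2155), then look.

```bash

python3 -m handwheel '{"rot":[[0,0,0],[0,0,0],[0,0,0],[0,0,0],[0,0,0],[0,0,0]],"translation":[[0,-0.001,0.012],[0,0,0.018],[0,0,0.018],[0,0,0.012],[0,0,0],[0,0,0]],"grip":[1,1,1,1,1,1]}'
python3 - <<'E'
from h import *
p,d=r.snapshot("side");cv2.imwrite("pics/side7.png",cv2.resize(p[330:410,240:320,::-1],(640,640),interpolation=cv2.INTER_NEAREST))
to(.5855,.1436,.2105)
E
```

```text
t: 10.0
ee_pos: [0.5852, 0.1435, 0.2273]
tcp_rot: [0.97, -0.243, 0.0, -0.0]
ft_force: [0.5, -0.7, -0.9]
width: 0.0256
t 10.05 pos [0.5855 0.1436 0.2277] yaw -28.08 zaxis [ 9.e-04  3.e-04 -1.e+00] F [-0.22 -0.22 -2.06] w 0.026 | d tool [0.     0.     0.0172]
```

View pics/side7.png

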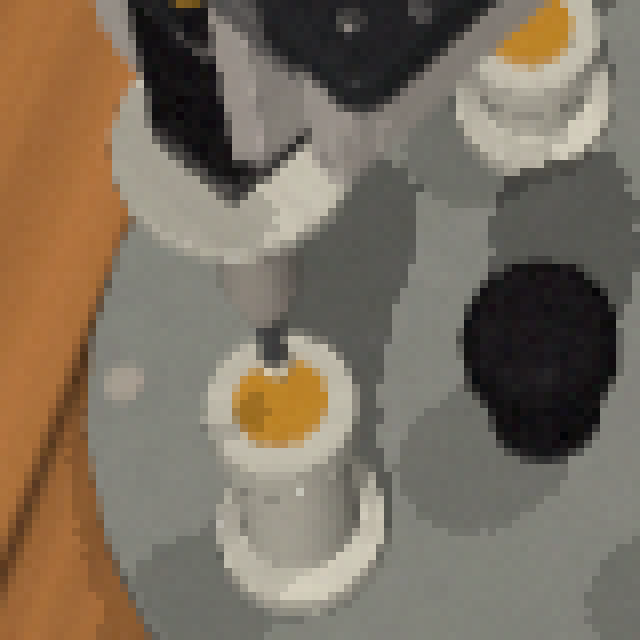

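The ball (275,370 in the crop) hangs about 12 mm above the middle disc (280,402), as expected; pressing.

```bash

python3 -m handwheel '{"rot":[[0,0,0],[0,0,0],[0,0,0],[0,0,0],[0,0,0]],"translation":[[0,0,0.006],[0,0,0.004],[0,0,0.004],[0,0,0.003],[0,0,0]],"grip":[1,1,1,1,1]}'
python3 - <<'E'
from h import *
p,d=r.snapshot("side");cv2.imwrite("pics/side8.png",cv2.resize(p[330:410,240:320,::-1],(640,640),interpolation=cv2.INTER_NEAREST))
to(.5855,.1436,.2105)
E
python3 -m handwheel '{"rot":[[0,0,0],[0,0,0],[0,0,0],[0,0,0],[0,0,0],[0,0,0],[0,0,0]],"translation":[[0,0,0],[0,0,0],[0,0,0],[0,0,0],[0,0,0],[0,0,0],[0,0,0]],"grip":[1,1,1,1,1,1,1]}'
```

```text
t: 10.55
ee_pos: [0.5854, 0.1436, 0.2098]
tcp_rot: [0.97, -0.243, 0.0, -0.0]
ft_force: [0.2, 0.6, 1.9]
width: 0.0255
t 10.6 pos [0.5854 0.1436 0.21  ] yaw -28.08 zaxis [ 1.e-04  1.e-04 -1.e+00] F [0.14 0.12 1.67] w 0.0259 | d tool [ 0.0001 -0.0001 -0.0005]
t: 11.3
ee_pos: [0.5853, 0.1436, 0.2101]
tcp_rot: [0.97, -0.243, 0.0, -0.0]
ft_force: [0.2, 0.3, 1.2]
width: 0.0257
```

View pics/side8.png

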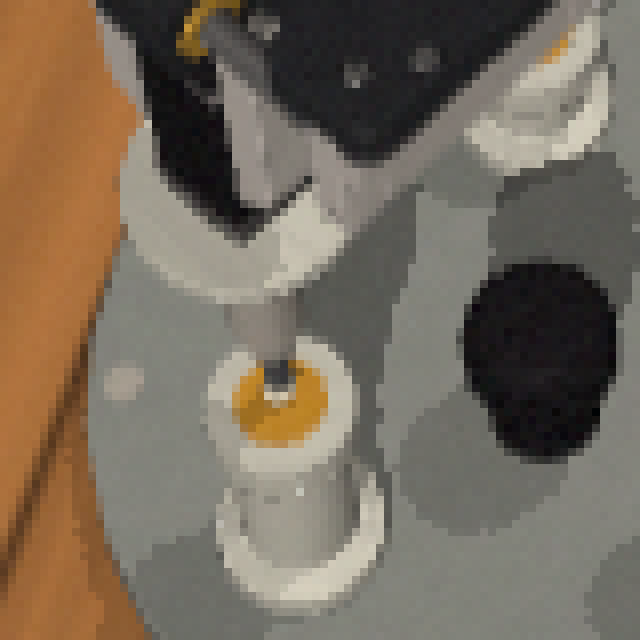

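```bash

python3 -m handwheel '{"rot":[[0,0,0],[0,0,0],[0,0,0],[0,0,0],[0,0,0]],"translation":[[0,0,-0.008],[0,0,-0.016],[0,0,-0.016],[0,0,-0.012],[0,0,0]],"grip":[1,1,1,1,1]}'
python3 - <<'E'
from h import *
to(.5622,.0162,.260)
E
```

```text
t: 11.8
ee_pos: [0.5861, 0.1439, 0.2645]
tcp_rot: [0.97, -0.243, 0.001, -0.001]
ft_force: [-0.2, -0.0, -1.9]
width: 0.0255
t 11.8 pos [0.5861 0.1439 0.2645] yaw -28.08 zaxis [ 3.3e-03  7.0e-04 -1.0e+00] F [-0.19 -0.02 -1.93] w 0.0255 | d tool [0.039  0.1239 0.0044]
```

```bash

python3 -m handwheel '{"rot":[[0,0,0],[0,0,0],[0,0,0],[0,0,0],[0,0,0],[0,0,0],[0,0,0]],"translation":[[0.005,0.015,0],[0.009,0.028,0],[0.01,0.033,0],[0.009,0.028,0],[0.006,0.019,0],[0,0,0],[0,0,0]],"grip":[1,1,1,1,1,1,1]}'
python3 -m handwheel '{"rot":[[0,0,0],[0,0,0],[0,0,0],[0,0,0],[0,0,0],[0,0,0]],"translation":[[0,0,0.012],[0,0,0.018],[0,0,0.018],[0,0,0.015],[0,0,0],[0,0,0]],"grip":[1,1,1,1,1,1]}'
python3 - <<'E'
from h import *
p,d=r.snapshot("side");cv2.imwrite("pics/side9.png",cv2.resize(p[285:365,265:345,::-1],(640,640),interpolation=cv2.INTER_NEAREST))
to(.5622,.0162,.1805)
E
```

```text
t: 12.5
ee_pos: [0.5614, 0.0159, 0.2616]
tcp_rot: [0.97, -0.243, -0.0, 0.0]
ft_force: [-0.1, 0.3, -1.3]
width: 0.0255
t: 13.1
ee_pos: [0.5618, 0.0171, 0.1989]
tcp_rot: [0.97, -0.242, -0.0, -0.0]
ft_force: [0.3, 0.2, -0.8]
width: 0.0256
t 13.15 pos [0.5621 0.017  0.1994] yaw -28.05 zaxis [ 5.e-04  2.e-04 -1.e+00] F [ 0.04 -0.28 -1.87] w 0.0256 | d tool [0.0004 0.0007 0.0189]
```

View pics/side9.png

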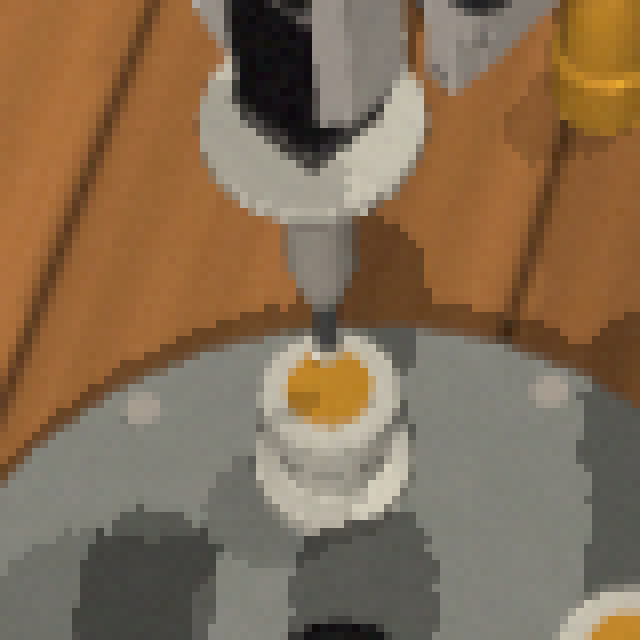

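Ball (325,352 in the crop) is centred above the short disc (331,388); pressing.

```bash

python3 -m handwheel '{"rot":[[0,0,0],[0,0,0],[0,0,0],[0,0,0],[0,0,0]],"translation":[[0,0,0.007],[0,0,0.005],[0,0,0.004],[0,0,0.003],[0,0,0]],"grip":[1,1,1,1,1]}'
python3 - <<'E'
from h import *
p,d=r.snapshot("side");cv2.imwrite("pics/side10.png",cv2.resize(p[285:365,265:345,::-1],(640,640),interpolation=cv2.INTER_NEAREST))
to(.5622,.0162,.1805)
E
python3 -m handwheel '{"rot":[[0,0,0],[0,0,0],[0,0,0],[0,0,0],[0,0,0],[0,0,0],[0,0,0]],"translation":[[0,0,0],[0,0,0],[0,0,0],[0,0,0],[0,0,0],[0,0,0],[0,0,0]],"grip":[1,1,1,1,1,1,1]}'
```

```text
t: 13.65
ee_pos: [0.5619, 0.0166, 0.1798]
tcp_rot: [0.97, -0.243, 0.0, -0.0]
ft_force: [0.2, 0.3, 1.5]
width: 0.0256
t 13.7 pos [0.5619 0.0166 0.18  ] yaw -28.08 zaxis [ 1.e-04  1.e-04 -1.e+00] F [-0.41 -0.2   1.65] w 0.0258 | d tool [ 0.0005  0.0002 -0.0005]
t: 14.4
ee_pos: [0.5619, 0.0166, 0.18]
tcp_rot: [0.97, -0.243, 0.0, -0.0]
ft_force: [0.1, 0.1, 2.0]
width: 0.0256
```

View pics/side10.png

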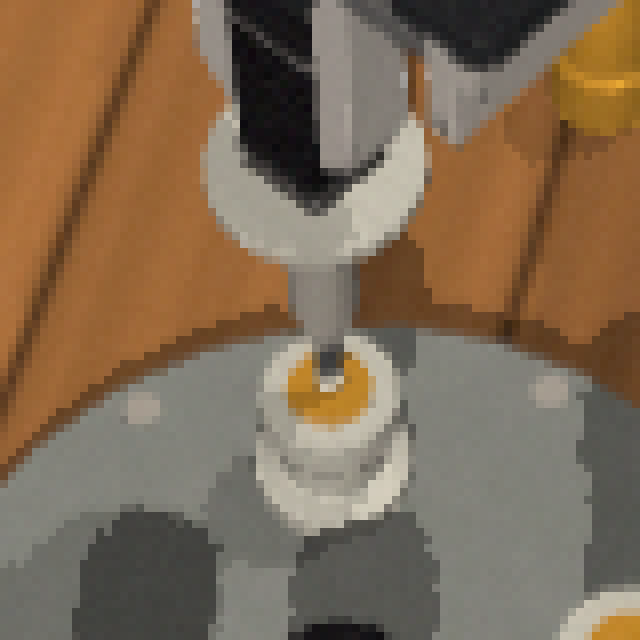

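```bash

python3 -m handwheel '{"rot":[[0,0,0],[0,0,0],[0,0,0],[0,0,0],[0,0,0],[0,0,0],[0,0,0]],"translation":[[0,0,-0.008],[0,0,-0.02],[0,0,-0.025],[0,0,-0.028],[0,0,-0.025],[0,0,-0.018],[0,0,0]],"grip":[1,1,1,1,1,1,1]}'
python3 - <<'E'
from h import *
to(.5395,-.3122,.303)
E
```

```text
t: 15.1
ee_pos: [0.5626, 0.0169, 0.3066]
tcp_rot: [0.97, -0.243, 0.002, -0.0]
ft_force: [0.8, -0.1, -1.7]
width: 0.0256
t 15.1 pos [0.5626 0.0169 0.3066] yaw -28.08 zaxis [ 3.5e-03  1.0e-04 -1.0e+00] F [ 0.8  -0.13 -1.71] w 0.0256 | d tool [0.1345 0.3013 0.0035]
```

```bash

python3 -m handwheel '{"rot":[[0,0,0],[0,0,0],[0,0,0],[0,0,0],[0,0,0],[0,0,0],[0,0,0],[0,0,0]],"translation":[[0.006,0.012,0],[0.01,0.022,0],[0.014,0.032,0],[0.014,0.032,0],[0.014,0.032,0],[0.014,0.032,0],[0.014,0.032,0],[0.014,0.032,0]],"grip":[1,1,1,1,1,1,1,1]}'
python3 -m handwheel '{"rot":[[0,0,0],[0,0,0],[0,0,0],[0,0,0],[0,0,0],[0,0,0]],"translation":[[0.013,0.03,0],[0.011,0.023,0],[0.007,0.014,0],[0.003,0.008,0],[0,0,0],[0,0,0]],"grip":[1,1,1,1,1,1]}'
python3 -m handwheel '{"rot":[[0,0,0]],"translation":[[0,0,0]],"grip":[1]}'
python3 - <<'E'
from h import *
p,d=r.snapshot("side");cv2.imwrite("pics/side11.png",cv2.resize(p[100:220,290:410,::-1],(600,600),interpolation=cv2.INTER_NEAREST));np.savez("pics/side11.npz",p=p)
to(.5395,-.3122,.303)
s=r.read_state()['ee_pos'];print(proj("side",s-[0.001,0,.1255]))
E
```

```text
t: 15.9
ee_pos: [0.5423, -0.2321, 0.3025]
tcp_rot: [0.97, -0.243, -0.001, -0.0]
ft_force: [1.0, -0.5, -0.6]
width: 0.0257
t: 16.5
ee_pos: [0.5385, -0.3108, 0.3038]
tcp_rot: [0.97, -0.242, -0.0, -0.0]
ft_force: [0.3, 0.1, -0.5]
width: 0.0258
t: 16.6
ee_pos: [0.5387, -0.3106, 0.3041]
tcp_rot: [0.97, -0.242, 0.0, -0.0]
ft_force: [-0.3, 0.1, -0.5]
width: 0.0259
t 16.65 pos [ 0.5387 -0.3108  0.3042] yaw -27.98 zaxis [ 3.e-04  1.e-04 -1.e+00] F [ 0.39 -0.04 -1.14] w 0.0261 | d tool [0.0013 0.0009 0.0012]
(np.float64(352.94784655926804), np.float64(184.22198780758805))
```

View pics/side11.png

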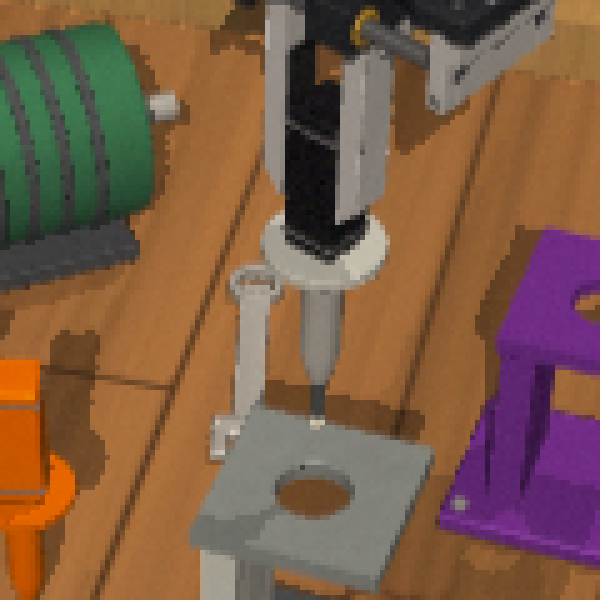

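```bash
python3 - <<'E'
from h import *
print(onz("side",352.4,197.6,.135),proj("side",[.5384,-.313,.135]))
E
python3 -m handwheel '{"rot":[[0,0,0],[0,0,0],[0,0,0],[0,0,0],[0,0,0],[0,0,0]],"translation":[[0.0015,0.001,0.012],[0,0,0.014],[0,0,0.012],[0,0,0.01],[0,0,0.005],[0,0,0]],"grip":[1,1,1,1,1,1]}'
python3 - <<'E'
from h import *
p,d=r.snapshot("side");cv2.imwrite("pics/side12.png",cv2.resize(p[100:220,290:410,::-1],(600,600),interpolation=cv2.INTER_NEAREST))
to(.5395,-.3122,.1645)
E
```

```text
[ 0.53797777 -0.3127721   0.135     ] (np.float64(352.2424116156461), np.float64(197.50260870341984))
t: 17.25
ee_pos: [0.5389, -0.3134, 0.25]
tcp_rot: [0.97, -0.243, -0.001, -0.0]
ft_force: [0.1, 0.5, -0.6]
width: 0.0259
t 17.3 pos [ 0.5392 -0.3136  0.2508] yaw -28.08 zaxis [-3.e-04  3.e-04 -1.e+00] F [ 0.57 -0.97 -1.55] w 0.0258 | d tool [-0.0003 -0.0013  0.0863]
```

View pics/side12.png

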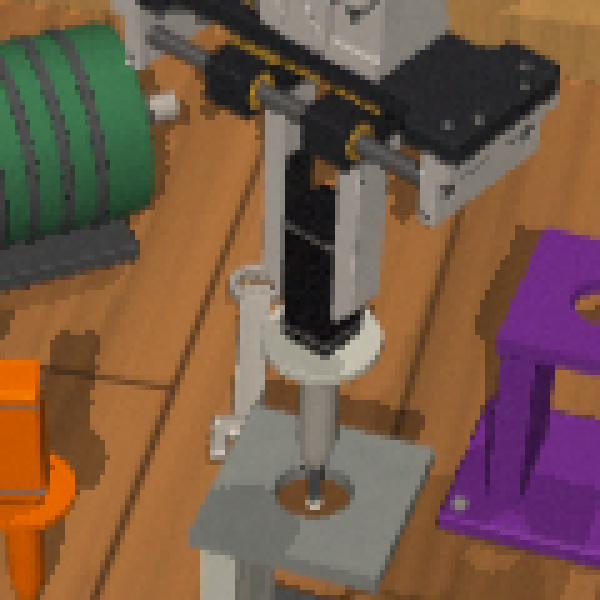

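```bash

python3 -m handwheel '{"rot":[[0,0,0],[0,0,0],[0,0,0],[0,0,0],[0,0,0],[0,0,0],[0,0,0],[0,0,0]],"translation":[[0,-0.001,0.01],[0,0,0.014],[0,0,0.016],[0,0,0.016],[0,0,0.014],[0,0,0.009],[0,0,0],[0,0,0]],"grip":[1,1,1,1,1,1,1,1]}'
python3 - <<'E'
from h import *
p,d=r.snapshot("side");cv2.imwrite("pics/side13.png",cv2.resize(p[100:220,290:410,::-1],(600,600),interpolation=cv2.INTER_NEAREST))
to(.5395,-.3122,.1645)
E
```

```text
t: 18.1
ee_pos: [0.5399, -0.3127, 0.1722]
tcp_rot: [0.97, -0.243, 0.0, -0.0]
ft_force: [0.1, -0.6, -1.0]
width: 0.0258
t 18.15 pos [ 0.5401 -0.3128  0.1726] yaw -28.08 zaxis [ 8.e-04 -3.e-04 -1.e+00] F [ 0.09  0.56 -1.57] w 0.0257 | d tool [-0.0008 -0.0003  0.0081]
```

View pics/side13.png

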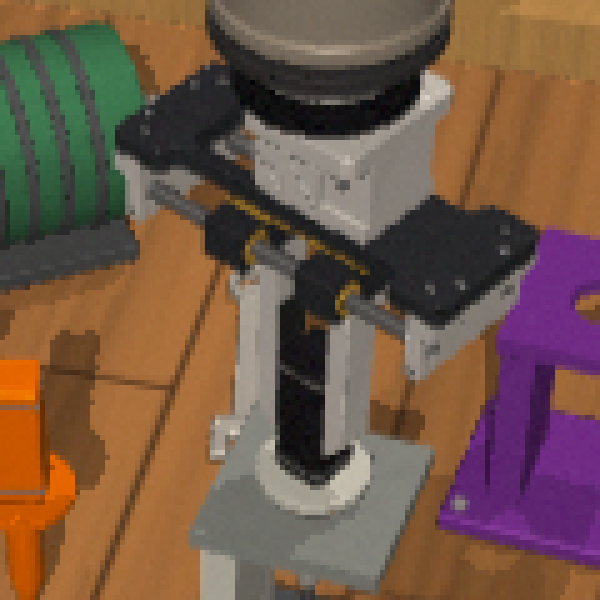

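Lower the last ~8 mm in small steps, watching the force.

```bash

python3 -m handwheel '{"rot":[[0,0,0],[0,0,0],[0,0,0],[0,0,0],[0,0,0],[0,0,0]],"translation":[[0,0,0.003],[0,0,0.002],[0,0,0.002],[0,0,0.0005],[0,0,0],[0,0,0]],"grip":[1,1,1,1,1,1]}'
python3 - <<'E'
from h import *
to(.5395,-.3122,.1645)
E
```

```text
t: 18.75
ee_pos: [0.5397, -0.3127, 0.1645]
tcp_rot: [0.97, -0.243, 0.0, -0.0]
ft_force: [0.1, 0.4, -1.4]
width: 0.0259
t 18.75 pos [ 0.5397 -0.3127  0.1645] yaw -28.08 zaxis [ 1.e-04  0.e+00 -1.e+00] F [ 0.1   0.37 -1.35] w 0.0259 | d tool [-0.0004 -0.0003  0.    ]
```

```bash

python3 -m handwheel '{"rot":[[0,0,0],[0,0,0],[0,0,0]],"translation":[[0,0,0.0007],[0,0,0],[0,0,0]],"grip":[1,1,1]}'
python3 -m handwheel '{"rot":[[0,0,0],[0,0,0]],"translation":[[0,0,0],[0,0,0]],"grip":[1,1]}'
```

```text
t: 19.05
ee_pos: [0.5398, -0.3127, 0.1644]
tcp_rot: [0.97, -0.243, 0.0, 0.0]
ft_force: [-3.0, 1.1, 7.1]
width: 0.0254
t: 19.25
ee_pos: [0.5398, -0.3127, 0.1644]
tcp_rot: [0.97, -0.243, 0.0, 0.0]
ft_force: [-3.9, 1.3, 6.7]
width: 0.0258
```

Flange is seated (about 8 N onto the cradle). Release slowly.

```bash

python3 -m handwheel '{"rot":[[0,0,0],[0,0,0],[0,0,0],[0,0,0],[0,0,0],[0,0,0],[0,0,0],[0,0,0]],"translation":[[0,0,-0.0005],[0,0,0],[0,0,0],[0,0,0],[0,0,0],[0,0,0],[0,0,0],[0,0,0]],"grip":[0.4,0.35,0.3,0.2,0.1,0,-0.2,-0.4]}'
python3 -m handwheel '{"rot":[[0,0,0],[0,0,0],[0,0,0],[0,0,0]],"translation":[[0,0,0],[0,0,0],[0,0,0],[0,0,0]],"grip":[-0.4,-0.4,-0.4,-0.4]}'
python3 - <<'E'
from h import *
p,d=r.snapshot("side");cv2.imwrite("pics/side14.png",cv2.resize(p[100:220,290:410,::-1],(600,600),interpolation=cv2.INTER_NEAREST))
to(.5395,-.3122,.26)
E
```

```text
t: 20.05
ee_pos: [0.5397, -0.3127, 0.1643]
tcp_rot: [0.97, -0.243, 0.0, -0.0]
ft_force: [0.8, 0.4, -0.1]
width: 0.0595
t: 20.45
ee_pos: [0.5397, -0.3127, 0.1643]
tcp_rot: [0.97, -0.243, -0.0, -0.0]
ft_force: [-0.2, -1.0, -0.8]
width: 0.0655
t 20.5 pos [ 0.5397 -0.3127  0.1643] yaw -28.08 zaxis [-0.e+00  1.e-04 -1.e+00] F [ 0.18 -1.23  0.05] w 0.0658 | d tool [-0.0004 -0.0004 -0.0957]
```

View pics/side14.png

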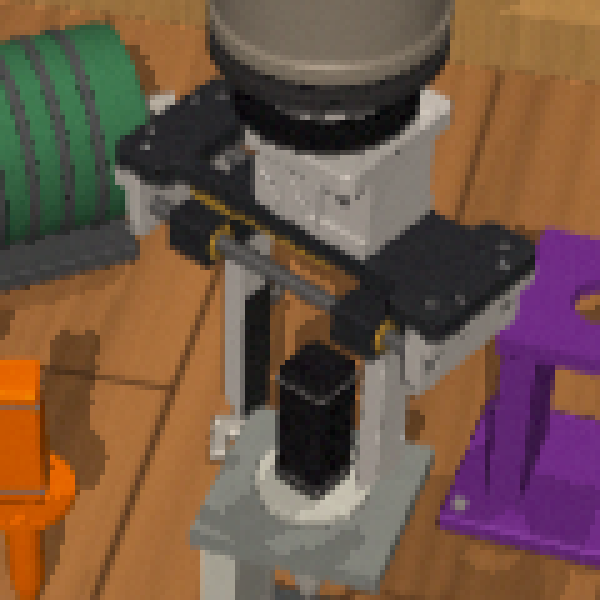

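Probe stands released on its flange. Back straight up, then aside, for a final check.

```bash

python3 -m handwheel '{"rot":[[0,0,0],[0,0,0],[0,0,0],[0,0,0],[0,0,0],[0,0,0],[0,0,0]],"translation":[[0,0,-0.008],[0,0,-0.015],[0,0,-0.025],[0,0,-0.03],[0,0,-0.03],[0,0,-0.02],[0,0,0]],"grip":[-0.4,-0.4,-0.4,-0.4,-0.4,-0.4,-0.4]}'
python3 -m handwheel '{"rot":[[0,0,0],[0,0,0],[0,0,0],[0,0,0],[0,0,0],[0,0,0],[0,0,0]],"translation":[[0,0.02,0],[0,0.035,0],[0,0.035,0],[0,0.035,0],[0,0.035,0],[0,0.02,0],[0,0,0]],"grip":[-0.4,-0.4,-0.4,-0.4,-0.4,-0.4,-0.4]}'
python3 - <<'E'
from h import *
for n,roi,er in(("top",(370,200,70,70),(195,225,45,35)),("side",(335,160,35,50),None)):
    p,d=r.snapshot(n);cv2.imwrite(f"pics/{n}15.png",p[:,:,::-1]);P=cloud(n,d);x,y,w,h=roi
    m=np.zeros((480,640),bool);m[y:y+h,x:x+w]=True
    k=(m&(p.max(2)<70)&(abs(P[...,2]-.211)<.006)).astype(np.uint8)
    N,L,S,C=cv2.connectedComponentsWithStats(k)
    if N>1:
        i=1+S[1:,4].argmax();v,u=np.where(L==i);q=np.array([onz(n,a,b,.211)[:2]*1000 for a,b in zip(u,v)],np.float32)
        print(n,cv2.minAreaRect(q),"z",np.median(P[L==i][:,2]))
    if er:
        k=p.max(2)<60;k[:230]=0;k[255:]=0;k[:,:200]=0;k[:,235:]=0;v,u=np.where(k);print("eyepiece px",u.mean(),v.mean())
to(.5,0,.3)
E
```

```text
t: 21.2
ee_pos: [0.541, -0.3132, 0.2969]
tcp_rot: [0.97, -0.243, 0.003, 0.001]
ft_force: [0.0, 0.6, -0.3]
width: 0.066
t: 21.9
ee_pos: [0.4524, -0.4745, 0.2923]
tcp_rot: [0.97, -0.245, -0.0, 0.0]
ft_force: [-0.2, -1.0, 0.1]
width: 0.0658
top ((539.1259155273438, -313.1175842285156), (25.51234245300293, 25.894123077392578), 61.96352767944336) z 0.21152570488331401
eyepiece px 217.40178571428572 242.04464285714286
side ((537.7909545898438, -309.9260559082031), (29.249351501464844, 29.224925994873047), 66.12690734863281) z 0.21055183375362752
t 22.0 pos [ 0.4549 -0.4713  0.2924] yaw -28.1 zaxis [ 1.e-04  5.e-04 -1.e+00] F [ 0.56  0.22 -0.3 ] w 0.0658 | d tool [-0.1822 -0.437  -0.0074]
```

View pics/side15.png

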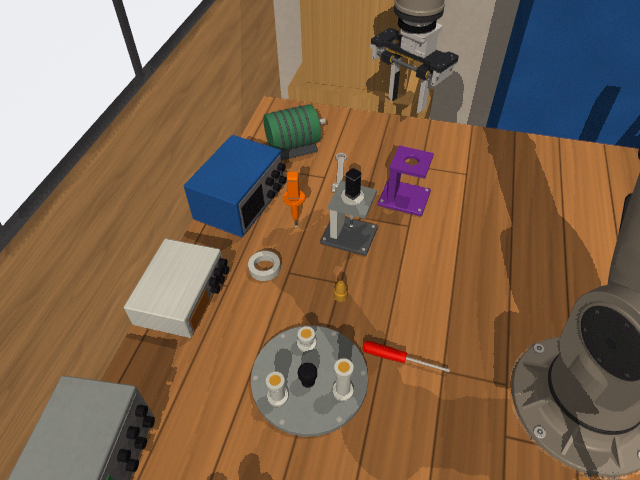

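View pics/top15.png

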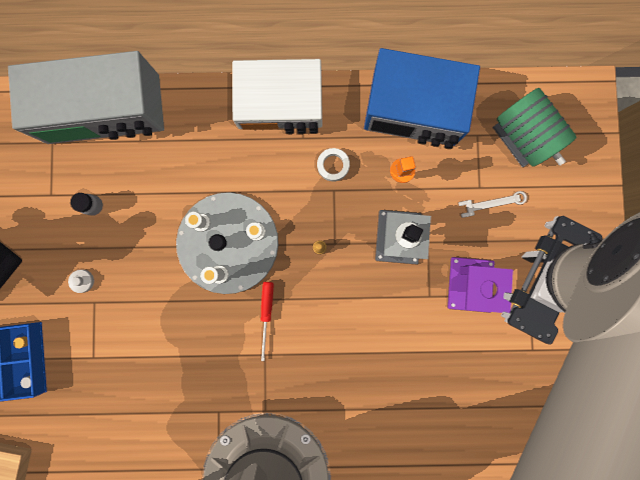

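The probe hangs upright in the grey cradle (side view 352,185; top view 411,232), and the eyepiece has not moved (top view 217,242).

```bash
python3 -c "
from cell import r
print(r.sign_off())"
```

```text
the job is handed in; nothing more can be done
None
```

I touched the probe's tip to the tall, middle and short pillars in that order, hung it back in the grey cradle, and handed the job in at about t = 22 s. No verdict is reported.

- **Touches:** The wrist force changed by about 3–4 N at each press. That is a noisy reading, but it means the stylus was about 5 mm in. Each press was held for at least 0.7 s. I had no direct reading of the stylus joint; the pictures taken during each press showed the stylus shortened and the ball on the brass disc.
- **Probe in the cradle:** The flange took about 8 N onto the cradle just before I let go. After release the top view puts the handle's axis about 1 mm from the hole's centre. The top of the handle was at z = 0.211–0.212 m against the 0.211 m expected, and the probe looked upright. The side view disagreed on position by about 3 mm, as it did at the start; that is still well inside the 14 mm allowed.
- **Eyepiece:** Its position in the top view is within 0.1 pixel of where it started, and it is still upright.

No checks failed.

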